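# Pack the boot-care case, slide its cover home and turn the catch

### The arm

A 6-joint arm with a two-finger parallel gripper is mounted at the origin on the work surface. World frame = base frame: x ahead of the robot, y to its left, z up, the work surface at z = 0. Lengths are in m, angles in rad, forces in N, time in s.
With the tool pointing down it reaches from about 0.25 to 0.725 m from the base axis. Payload 4 kg.
Tool frame: the origin (TCP) lies on the centre line of the jaws, within the pads' length; the fingertips stand 14 mm ahead of it and the grasp point (between the pads) lies 5 mm behind it; z points along the fingers, x is the direction in which the jaws open and shut, and the axes are right-handed (so a half turn about z gives the same grasp; the last joint's range is limited). The gripper opens to 85 mm and grips with 20 to 120 N. Pads are 22 mm wide; open, the fingers measure 114 mm over their backs; the gripper's body (76 mm by 85 mm) begins 54 mm behind the grasp point. The pads swing forward as they close: fully open they stand 13 mm farther back than shut.
Start: joints at [-1.165, 0.241, 0.005, 1.335, 0, 1.571], TCP at [0.197, -0.459, 0.245] pointing down, gripper open.
Joint ranges: [-2.72, 2.72], [-1.05, 1.87], [-1.09, 1.28], [-1.99, 2.15], [-1.42, 1.44], [-3.14, 3.14]. Speed limits (rad/s): [2.79, 2.79, 3.14, 3.14, 3.14, 3.14].

### API

Orientations are given as a unit quaternion [x, y, z, w].
In Python, from workcell import bot gives the robot as it stands.
- The arm moves only by the tool play_rows, never from a script. Its argument "motion" is a list of rows, each an object with "fingers": the closure, from -1 (fully open) to 1 (shut), so that 0 is half open; "translation": the shift along the tool's x, y, z in cm, a list of three; "roll": the turn about the tool's z in degrees. A call has 1 to 20 rows; each row is the pose to reach, as a shift and turn from the pose commanded when the call began, along the tool's axes at that moment; what a row does not reach only later rows make up. A row lasts 1/12 s, in which the tool goes at most 41.7 mm and 7.16 degrees, less where a joint would pass 70% of its speed; a pose out of reach is approached as far as the arm can. A call with a gripper value outside its range is refused whole. The fingers move at their own pace and stop on an object; the grip force is fixed at half the most. Time passes only in rows, so rows that repeat a pose let the fingers close. It gives the time, the measured TCP pose, the force and the opening at its end, in the units of the state.
- bot.get_obs(): the state, without advancing time (a new reading comes with each control period).
- bot.camera(name): name is "side" or "top" or "wrist"; returns a dict with "pixels" (384x512x3 uint8, red, green, blue), "intrinsics" (3x3 intrinsics, pixels), "world_to_cam" (4x4, takes a point from world to camera coordinates). Camera axes: x right, y down, z forward; pixel columns grow to the right and rows downward; lengths in m; the calibration is good to about 2 mm. A picture is of the moment at which its call begins. There is no depth.
- bot.job_done(): hands the job in, once; it reports no verdict.
The state is a dict: "clock": time; "joint_pos": joint angles; "joint_vel": joint speeds; "tau": joint torques, N m; "eef_pos": TCP position; "tool_rot": TCP orientation; "ft_force": force on the tool from outside, world axes, zero at the start; "ft_torque": the same for the moment, N m; "grip_width": finger opening in m.
Only numpy, scipy, OpenCV 4.12 (cv2) and the standard library are available. Lean on these libraries where they do the work, as an engineer would, in place of code of your own. Each camera call takes 0.05 s, during which the arm holds its last target. There are 200 camera calls.

### The job

Put the boot-care things away: turn the catch of the wooden case to release it, slide the cover back, and lay every boot brush that is out on the washstand in the far bay and every wax tin and the spool, if they are out, in the near bay (the one beside the catch). Then slide the cover fully shut and turn the catch back until it clicks home. Leave the pump bottle, canister, spoon rest and bulldog clip where they stand.

Things in the scene. Friction and masses are not known exactly. Their poses are not given: they have to be found in the camera images.
- case: Fixed beech case, 217 mm (x) by 330 mm (y); near wall 70 mm high and 16 mm thick, the others 64 and 10 mm. Origin: middle of its underside, at table height. +x points away from the robot (within about 10 degrees), the way the cover opens. The cover's aluminium channels top both sides, 77 mm above the table, leaving a clear mouth y -151 to +151 mm, and run on 100 mm behind.
- near_bay (a point): Middle of the near bay's floor, 8 mm above the table, axes as the case. The bay, for tins and spool, spans 90 mm (x) by 310 mm (y). A low partition 6 mm thick, its top 25 mm above the floor, parts it from the far bay.
- far_bay (a point): Middle of the far bay's floor, 8 mm above the table, axes as the case. The bay, for brushes, spans 95 mm (x) by 310 mm (y).
- cover (a joint): How far the sliding cover is open, m: 0 = shut against the near wall, up to 0.19 = both bays quite free. A plain 6 mm board, top 70.5 mm and underside 64.5 mm above the table, sliding along the case's +x with 2 to 3 N of rubbing. It is moved by the knob that stands on it and stays where it is left.
- knob (a joint): Turn of the catch's knob, rad: 0 = locked (as at the start), 1.31 = released; anticlockwise from above releases. Spring detent: resists with up to about 0.17 Nm until half-way, then snaps on to the other end and stays. Locked, a steel cam under the knob is hooked behind a tab on the near wall and the cover cannot slide. It hooks in only with the cover within 4 mm of shut; turned to locked, it bars the cover from shutting.
- knob_grip (a point): On the knob's axis, 36 mm above the cover's top, the height to grip. The knob is a black bar 60 mm long, 12 mm thick, from 12 to 48 mm above the cover, on a steel hub about 34 mm across. Site x runs along the bar: 15 degrees anticlockwise from the case's x when locked, along the case's y when released. It stands on the case's x axis, at x -74 mm when shut, and travels with the cover.
- tin_a_mid (a point): Round closed aluminium wax tin, 54 mm across, 46 mm high, standing; this point is its centre, z along its axis. May be absent.
- tin_b_mid (a point): Another tin just like it, its centre. May be absent.
- spool_mid (a point): Walnut spool standing on end, 52 mm high; flanges 48 mm across and 10 mm thick, barrel 38 mm across; this point is its centre, z along its axis. May be absent.
- brush_a_mid (a point): Boot brush lying bristles down: dark wooden back 130 mm long (its x), 46 mm wide (its y), 20 mm thick, on a 118 x 38 x 28 mm block of black bristle; 48 mm high in all. This point is its centre, 24 mm up; the wooden back is its top 20 mm. May be absent.
- brush_b_mid (a point): A second brush just like it, its centre. May be absent.
- pump_bottle: Bystander: empty frosted pump bottle, 68 mm across, 182 mm high. Origin under its centre.
- canister: Bystander: glass canister with steel lid, 94 mm across, 130 mm high. Origin under its centre.
- spoon_rest: Bystander: glazed blue spoon rest, round dish 94 mm across with a stub handle along its -x, 17 mm high. Origin under the dish.
- bulldog_clip: Bystander: steel bulldog clip 75 mm wide, lying flat, about 18 mm high. Origin under its middle.

How it is judged:
By the outcome, as a careful person would: the job done as asked, in the order asked, and still so for the second after the job is handed in, with the robot touching nothing.
Of brush_a, brush_b, tin_a, tin_b, spool only 3 to 5 are there at a start; the rules pass over those that are not, and their reading is None.
At some moment in a run one of brush_a, brush_b, tin_a, tin_b may be knocked a few centimetres aside while the robot is not near it.
Once in a run the grip may slacken for a moment while it holds something.
It also fails if it takes over 210 s, if anything falls off the work surface, if the arm or the gripper's body presses on something with over 40 N, if the wrist force passes 120 N, or if a joint passes its speed limit or range.

## Working session

There is one attempt and no reset: what is moved stays moved. The work goes in short steps, Python scripts to look and compute and a tool call to move; the robot and the scene stay as the last step left them, time stands still between calls to the robot, and variables do not carry over. Pictures are saved under pics/ and viewed, about 12 in all and at most 16, crops included, and the job is handed in when it is done.

Besides the shell and the picture viewer there is one more tool, called after ">>>" by a JSON object that holds its "method" and its "body". play_rows: Moves the arm, as the interface text tells. Its arguments: {"type":"object","properties":{"motion":{"type":"array","items":{"type":"object","properties":{"fingers":{"type":"number"},"translation":{"type":"array","items":{"type":"number"}},"roll":{"type":"number"}}}}},"required":["motion"]}

```bash
mkdir -p pics; ls; cat > h.py <<'E'
import numpy as np, cv2, json
from workcell import bot
from scipy.spatial.transform import Rotation as R
def snap(n,f=None):
    c=bot.camera(n); im=cv2.cvtColor(c["pixels"],cv2.COLOR_RGB2BGR)
    if f: cv2.imwrite("pics/"+f,im)
    return im,np.array(c["intrinsics"]),np.array(c["world_to_cam"])
def ray(K,T,u,v,z):
    d=T[:3,:3].T@np.linalg.solve(K,[u,v,1.]); o=-T[:3,:3].T@T[:3,3]
    return o+d*(z-o[2])/d[2]
def proj(K,T,p):
    q=K@(T[:3,:3]@np.asarray(p,float)+T[:3,3]); return q[:2]/q[2]
def save(n,K,T): np.savez(n,K=K,T=T)
def rel(p,yaw=None):
    """shift in tool axes (cm) to bring TCP to p; roll deg to make tool x lie along yaw (world, mod 180)"""
    o=bot.get_obs(); r=R.from_quat(o["tool_rot"]); 
    s=r.inv().apply(np.asarray(p)-o["eef_pos"])*100
    x=r.apply([1,0,0]); y0=np.degrees(np.arctan2(x[1],x[0]))
    t=None
    if yaw is not None: t=-((yaw-y0+90)%180-90)
    return s.round(2),t,y0
E
python3 - <<'E'
from h import *
a,K,T=snap("top","t0.png"); save("top.npz",K,T); print(K,T)
b,K,T=snap("side","s0.png"); save("side.npz",K,T); print(K,T)
c,K2,T2=snap("wrist","w0.png"); print(bot.get_obs())
cv2.imwrite("pics/a0.png",np.hstack([cv2.resize(a,(512,384)),b])[:, :] if 0 else a)
E
```

```text
pics
[[460.16033467   0.         259.13884919]
 [  0.         460.16033467 185.13812524]
 [  0.           0.           1.        ]] [[-0.00998856 -0.99981736 -0.01629328  0.18539347]
 [-0.99223315  0.01193057 -0.12381853  0.58944698]
 [ 0.12399031  0.01492997 -0.9921711   1.30869146]
 [ 0.          0.          0.          1.        ]]
[[427.95469162   0.         255.06558895]
 [  0.         427.95469162 188.87619275]
 [  0.           0.           1.        ]] [[-0.98253016 -0.18548385 -0.01517318  0.5820071 ]
 [-0.12377052  0.71215534 -0.69102505  0.01433697]
 [ 0.13897964 -0.67707497 -0.72267154  1.18245971]
 [ 0.          0.          0.          1.        ]]
{'clock': 0.15, 'joint_pos': array([-1.16499395e+00,  2.41260434e-01,  4.04492971e-03,  1.33519584e+00,
       -6.84621451e-06,  1.57078111e+00]), 'joint_vel': array([ 0.00015461, -0.00034541,  0.00389297,  0.0009281 ,  0.00067601,
       -0.00172419]), 'tau': array([ 8.15948752e-04, -3.72635758e+01,  2.52638251e+01,  1.23575114e-02,
        1.00386080e-04, -8.68045646e-06]), 'eef_pos': array([ 0.19719872, -0.45898061,  0.24461149]), 'tool_rot': array([ 8.35095555e-01, -5.50104319e-01, -6.76223731e-04, -4.41365993e-04]), 'ft_force': array([-0.40200861,  0.16743922, -0.41931721]), 'ft_torque': array([-0.02176533,  0.01299423,  0.03083488]), 'grip_width': 0.08530362545755672}
```

View pics/t0.png

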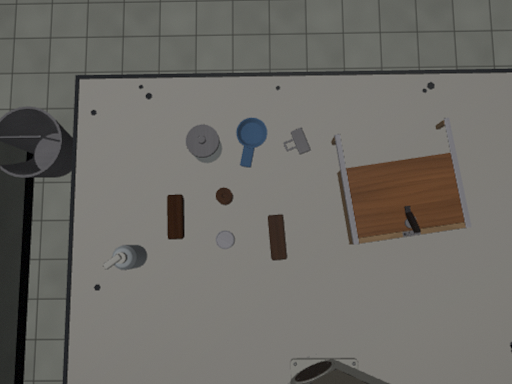

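View pics/s0.png

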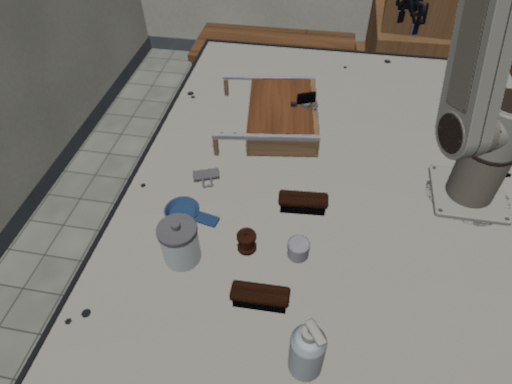

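The top view shows brushes at (175,217) and (277,237), the spool at (224,196), one tin at (226,240), and the case with its knob at (412,220). The side view agrees, and there is no second tin.

```bash
cat >> h.py <<'E'
def blob(im,K,T,lo,hi,z,roi,mina=60):
    h=cv2.cvtColor(im,cv2.COLOR_BGR2HSV); m=cv2.inRange(h,np.array(lo),np.array(hi))
    k=np.zeros_like(m); x0,y0,x1,y1=roi; k[y0:y1,x0:x1]=m[y0:y1,x0:x1]
    k=cv2.morphologyEx(k,cv2.MORPH_CLOSE,np.ones((3,3)))
    cs,_=cv2.findContours(k,cv2.RETR_EXTERNAL,cv2.CHAIN_APPROX_NONE); out=[]
    for c in cs:
        if cv2.contourArea(c)<mina: continue
        P=np.array([ray(K,T,*q[0],z)[:2] for q in c])*1000
        (cx,cy),(w,l),a=cv2.minAreaRect(P.astype(np.float32))
        if w>l: a+=90   # a: direction of... short side -> long axis = a+90
        out.append(((round(cx,1),round(cy,1)),(round(min(w,l),1),round(max(w,l),1)),round((a+90+90)%180-90,1)))
    return out
E
python3 - <<'E'
from h import *
im=cv2.imread("pics/t0.png"); d=np.load("top.npz"); K,T=d["K"],d["T"]
h=cv2.cvtColor(im,cv2.COLOR_BGR2HSV)
for n,(u,v) in dict(br=(175,217),br2=(277,237),sp=(224,196),tin=(226,240),cov=(395,195),table=(300,300),knob=(412,220),ch=(347,190)).items(): print(n,h[v,u],ray(K,T,u,v,.048).round(3))
dark=((0,60,0),(20,255,110))
for roi,z in (((150,180,200,255),.048),((255,200,300,270),.048),((210,180,240,212),.052)):
    print(blob(im,K,T,*dark,z,roi))
print("cover",blob(im,K,T,(0,60,100),(25,255,255),.0705,(330,110,490,250),500))
print("knob",blob(im,K,T,(0,0,0),(180,255,60),.1185,(390,195,430,245),20))
print("tin",blob(im,K,T,(110,10,0),(170,255,255),.046,(205,222,245,258)))
cv2.imwrite("pics/c1.png",cv2.resize(im[110:260,325:485],None,fx=4,fy=4,interpolation=cv2.INTER_CUBIC))
E
```

```text
br [ 10 148  43] [0.5   0.423 0.048]
br2 [13 97 50] [0.44  0.129 0.048]
sp [ 10 113  54] [0.56  0.281 0.048]
tin [130   6 119] [0.433 0.275 0.048]
cov [ 13 143 100] [ 0.557 -0.213  0.048]
table [ 20  12 125] [0.263 0.067 0.048]
knob [ 0 51 30] [ 0.484 -0.258  0.048]
ch [128   9 120] [ 0.573 -0.075  0.048]
[((502.2, 422.8), (46.4, 125.2), 0.9)]
[((440.9, 130.0), (42.0, 125.4), 4.3)]
[((559.4, 282.1), (43.5, 46.6), -0.1)]
cover [((566.6, -231.2), (86.6, 303.0), -80.9)]
knob [((483.6, -233.4), (20.0, 77.4), 22.4)]
tin [((431.2, 272.0), (30.9, 43.3), -26.9)]
```

View pics/c1.png

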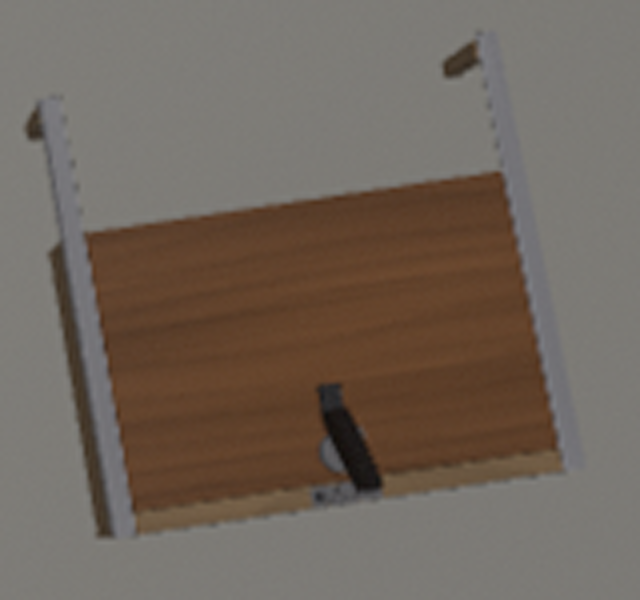

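The crop shows the inner edges of the channels, left from (63,100) to (133,530) and right from (480,35) to (560,465). The knob bar runs from about (330,390) to (370,490).

```bash
python3 - <<'E'
from h import *
d=np.load("top.npz"); K,T=d["K"],d["T"]
print("cam",-T[:3,:3].T@T[:3,3])
P=lambda u,v,z: ray(K,T,325+u/4-.4,110+v/4-.4,z)[:2]*1000
Ln,Lf,Rn,Rf=P(133,530,.077),P(63,100,.077),P(560,465,.077),P(480,35,.077)
print(Ln,Lf,Rn,Rf)
for a,b in((Ln,Lf),(Rn,Rf)): e=b-a; print(np.degrees(np.arctan2(e[1],e[0])),np.hypot(*e))
e=Ln-Rn; print("across",np.degrees(np.arctan2(e[1],e[0]))-90,np.hypot(*e))
print("nearwall top",P(133,533,.07),P(560,470,.07)); print("cover far",P(88,233,.0705),P(503,173,.0705))
print("knob",P(330,387,.1185),P(372,490,.1185))
print(rel([.45,-.23,.3],15))
E
```

```text
cam [0.42445559 0.15878845 1.37445098]
[423.20052285 -95.40156146] [730.09873539 -56.472346  ] [ 465.21836187 -393.92735058] [ 773.67099095 -356.82818585]
7.229207762911435 309.35739311934265
6.858310110632213 310.6756707762954
across 8.011814720668227 301.4683160226583
nearwall top [421.10779065 -96.69687814] [ 461.94604967 -396.68261184]
cover far [634.23454802 -72.28886247] [ 673.93616964 -369.72015063]
knob [ 518.40908261 -224.34301181] [ 448.43038187 -249.10272854]
(array([-11.07, -32.27,  -5.52]), np.float64(-81.74836492726001), np.float64(-66.74836492726003))
```

```bash
python3 - <<'E'
from h import *
print(rel([.476,-.242,.245],-67.6))
o=bot.get_obs(); c=bot.camera("wrist"); T=np.array(c["world_to_cam"]); C=-T[:3,:3].T@T[:3,3]
r=R.from_quat(o["tool_rot"]); print("cam in tool",r.inv().apply(C-o["eef_pos"]), r.inv().apply(T[:3,:3].T@[0,0,1]), c["intrinsics"])
E
```

```text
(array([-8.930e+00, -3.418e+01, -2.000e-02]), np.float64(0.8516350727399669), np.float64(-66.74836492726003))
cam in tool [-0.00058044 -0.07938789 -0.12949152] [1.45344817e-04 3.10703134e-01 9.50506992e-01] [[320.63564447   0.         256.41917943]
 [  0.         320.63564447 190.51658646]
 [  0.           0.           1.        ]]
```

>>> {"method": "play_rows", "body": {"motion": [{"fingers": -1,"translation": [-8.9,-34.2,0],"roll": 0.9},{"fingers": -1,"translation": [-8.9,-34.2,0],"roll": 0.9},{"fingers": -1,"translation": [-8.9,-34.2,0],"roll": 0.9},{"fingers": -1,"translation": [-8.9,-34.2,0],"roll": 0.9},{"fingers": -1,"translation": [-8.9,-34.2,0],"roll": 0.9},{"fingers": -1,"translation": [-8.9,-34.2,0],"roll": 0.9},{"fingers": -1,"translation": [-8.9,-34.2,0],"roll": 0.9},{"fingers": -1,"translation": [-8.9,-34.2,0],"roll": 0.9},{"fingers": -1,"translation": [-8.9,-34.2,0],"roll": 0.9},{"fingers": -1,"translation": [-8.9,-34.2,0],"roll": 0.9},{"fingers": -1,"translation": [-8.9,-34.2,0],"roll": 0.9},{"fingers": -1,"translation": [-8.9,-34.2,0],"roll": 0.9},{"fingers": -1,"translation": [-8.9,-34.2,0],"roll": 0.9}]}}

```text
clock: 1.28
eef_pos: [0.4755, -0.2434, 0.2453]
tool_rot: [0.83, -0.557, -0.0, 0.0]
ft_force: [-0.4, -0.1, -0.2]
grip_width: 0.0856
```

```bash
python3 - <<'E'
from h import *
b,K,T=snap("wrist","w1.png"); save("w1.npz",K,T); o=bot.get_obs(); print(o["eef_pos"],o["joint_pos"],o["ft_force"]); print(rel([.476,-.242,.245],-67.6), proj(K,T,[.476,-.242,.1185]))
E
```

```text
[ 0.47544049 -0.24358617  0.24536213] [-4.73358532e-01  3.08871778e-01  9.72418488e-02  1.35941148e+00
 -2.04077083e-04  2.28027126e+00] [0.43796231 0.09296963 0.92724543]
(array([-0.13, -0.11,  0.04]), np.float64(-0.17136445409461487), np.float64(-67.77136445409461)) [255.77801391 184.24806838]
```

View pics/w1.png

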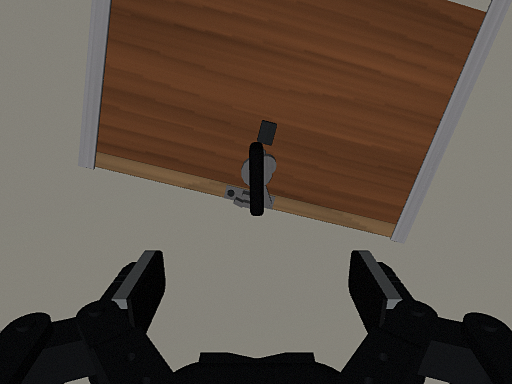

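The wrist view shows the bar's top running from (257,142) to (257,216), with near-wall corners at (95,166) and (392,237).

```bash
python3 - <<'E'
from h import *
d=np.load("w1.npz"); K,T=d["K"],d["T"]; im=cv2.imread("pics/w1.png")
P=lambda u,v,z: ray(K,T,u,v,z)[:2]*1000
a,b=P(257,142,.1185),P(257,216,.1185); print("knob",a,b,(a+b)/2,np.hypot(*(a-b)),np.degrees(np.arctan2(*(a-b)[::-1])))
L,Rr=P(95,166,.07),P(392,237,.07); print(L,Rr,np.hypot(*(L-Rr)),np.degrees(np.arctan2(*(L-Rr)[::-1]))-90,(L+Rr)/2)
a,b=P(95,165,.077),P(110,0,.077); e=b-a; print(np.degrees(np.arctan2(e[1],e[0])))
a,b=P(392,237,.077),P(483,0,.077); e=b-a; print(np.degrees(np.arctan2(e[1],e[0])))
E
```

```text
knob [ 509.14043346 -229.55885827] [ 449.85737206 -253.78681735] [ 479.49890276 -241.67283781] 64.0427620466312 22.2289831098224
[420.22596429 -95.31030202] [ 462.61006894 -401.7924507 ] 309.3989653940885 7.873621805860253 [ 441.41801662 -248.55137636]
8.411825746296865
10.01093382266477
```

>>> {"method": "play_rows", "body": {"motion": [{"fingers": -0.5,"translation": [0,-0.3,4],"roll": 0},{"fingers": -0.5,"translation": [0,-0.3,8],"roll": 0},{"fingers": -0.5,"translation": [0,-0.3,11.5],"roll": 0},{"fingers": -0.5,"translation": [0,-0.3,14.0],"roll": 0},{"fingers": -0.5,"translation": [0,-0.3,14.4],"roll": 0},{"fingers": -0.5,"translation": [0,-0.3,14.4],"roll": 0},{"fingers": 1,"translation": [0,-0.3,14.4],"roll": 0},{"fingers": 1,"translation": [0,-0.3,14.4],"roll": 0},{"fingers": 1,"translation": [0,-0.3,14.4],"roll": 0},{"fingers": 1,"translation": [0,-0.3,14.4],"roll": 0},{"fingers": 1,"translation": [0,-0.3,14.4],"roll": 0},{"fingers": 1,"translation": [0,-0.3,14.4],"roll": 0},{"fingers": 1,"translation": [0,-0.3,14.4],"roll": 0}]}}

```text
clock: 2.42
eef_pos: [0.4802, -0.2414, 0.1032]
tool_rot: [0.831, -0.556, 0.001, -0.001]
ft_force: [-0.2, 0.7, 5.8]
grip_width: 0.0114
```

```bash
python3 - <<'E'
from h import *
o=bot.get_obs(); print(o)
E
```

```text
{'clock': 2.4167, 'joint_pos': array([-4.66188747e-01,  4.14695469e-01, -1.36388194e-01,  1.01705712e+00,
        8.15385391e-04,  2.28446897e+00]), 'joint_vel': array([ 0.00030383, -0.00113868,  0.00180366,  0.00110689, -0.00203822,
       -0.00185692]), 'tau': array([ -0.68522008, -39.74394679,  21.35121346,  -0.70087267,
        -0.33220117,   0.11023079]), 'eef_pos': array([ 0.48019431, -0.24136014,  0.10316331]), 'tool_rot': array([ 8.30978736e-01, -5.56302446e-01,  1.26729734e-03, -5.68456844e-04]), 'ft_force': array([-0.21395952,  0.68267127,  5.76988693]), 'ft_torque': array([0.40821249, 0.3339238 , 0.06980283]), 'grip_width': 0.011372343090138133}
```

>>> {"method": "play_rows", "body": {"motion": [{"fingers": 1,"translation": [0,0,-0.2],"roll": -7},{"fingers": 1,"translation": [0,0,-0.2],"roll": -14},{"fingers": 1,"translation": [0,0,-0.2],"roll": -21},{"fingers": 1,"translation": [0,0,-0.2],"roll": -28},{"fingers": 1,"translation": [0,0,-0.2],"roll": -35},{"fingers": 1,"translation": [0,0,-0.2],"roll": -42},{"fingers": 1,"translation": [0,0,-0.2],"roll": -49},{"fingers": 1,"translation": [0,0,-0.2],"roll": -56},{"fingers": 1,"translation": [0,0,-0.2],"roll": -63},{"fingers": 1,"translation": [0,0,-0.2],"roll": -70},{"fingers": 1,"translation": [0,0,-0.2],"roll": -76},{"fingers": 1,"translation": [0,0,-0.2],"roll": -76},{"fingers": 1,"translation": [0,0,-0.2],"roll": -76},{"fingers": 1,"translation": [0,0,-0.2],"roll": -76}]}}

```text
clock: 3.58
eef_pos: [0.4781, -0.2393, 0.1033]
tool_rot: [0.997, 0.073, -0.001, -0.002]
ft_force: [-3.0, 5.5, 1.3]
grip_width: 0.0109
```

```bash
python3 - <<'E'
from h import *
o=bot.get_obs(); print(o["eef_pos"],o["ft_force"],o["ft_torque"],o["joint_pos"]); print(rel(o["eef_pos"],7.5)); 
c=np.radians(7.5); print(rel(o["eef_pos"]+.188*np.array([np.cos(c),np.sin(c),0])))
E
```

```text
[ 0.4780674  -0.23928136  0.10328722] [-2.99028698  5.48329502  1.2700724 ] [ 1.07199812  0.41145007 -0.29156831] [-0.46561917  0.41399947 -0.13713396  1.02342582  0.00287564  0.95904548]
(array([0., 0., 0.]), np.float64(0.8726031931209235), np.float64(8.372603193120927))
(array([18.8 ,  0.29, -0.03]), None, np.float64(8.372603193120927))
```

>>> {"method": "play_rows", "body": {"motion": [{"fingers": 1,"translation": [1,0,0],"roll": 0.5},{"fingers": 1,"translation": [3,0.05,0],"roll": 0.5},{"fingers": 1,"translation": [5,0.08,0],"roll": 0.5},{"fingers": 1,"translation": [7,0.1,0],"roll": 0.5},{"fingers": 1,"translation": [9,0.15,0],"roll": 0.5},{"fingers": 1,"translation": [11,0.2,0],"roll": 0.5},{"fingers": 1,"translation": [13,0.2,0],"roll": 0.5},{"fingers": 1,"translation": [15,0.25,0],"roll": 0.5},{"fingers": 1,"translation": [17,0.3,0],"roll": 0.5},{"fingers": 1,"translation": [18.2,0.3,0],"roll": 0.5},{"fingers": 1,"translation": [18.9,0.3,0],"roll": 0.5},{"fingers": 1,"translation": [18.9,0.3,0],"roll": 0.5},{"fingers": 1,"translation": [18.9,0.3,0],"roll": 0.5}]}}

```text
clock: 4.67
eef_pos: [0.6651, -0.2133, 0.1033]
tool_rot: [0.998, 0.07, -0.002, -0.003]
ft_force: [-6.2, 8.7, 3.6]
grip_width: 0.011
```

```bash
python3 - <<'E'
from h import *
o=bot.get_obs(); print(o["eef_pos"],o["ft_force"],o["ft_torque"],o["joint_pos"],o["grip_width"]); d=o["eef_pos"]-[.47807,-.23928,.1033]; print(np.hypot(*d[:2]),np.degrees(np.arctan2(d[1],d[0])))
E
```

```text
[ 0.66505919 -0.2133408   0.10331255] [-6.215425    8.70447613  3.60052756] [ 1.49815813  0.99691563 -0.02744069] [-0.31205486  0.72449102  0.40349896  1.25602033  0.00395733  1.11926921] 0.010987733317935518
0.1887797686342175 7.897686916717982
```

>>> {"method": "play_rows", "body": {"motion": [{"fingers": -0.4,"translation": [0,0,0],"roll": 0},{"fingers": -0.4,"translation": [0,0,0],"roll": 0},{"fingers": -0.4,"translation": [0,0,0],"roll": 0},{"fingers": -0.4,"translation": [0,0,0],"roll": 0},{"fingers": -0.4,"translation": [0,0,-3],"roll": 0},{"fingers": -0.4,"translation": [0,0,-7],"roll": 0},{"fingers": -0.4,"translation": [0,0,-11],"roll": 0},{"fingers": -0.4,"translation": [-3,0,-14],"roll": 0},{"fingers": -0.4,"translation": [-7,0,-15],"roll": 0},{"fingers": -0.4,"translation": [-10,0,-15],"roll": 0},{"fingers": -0.4,"translation": [-10,0,-15],"roll": 0}]}}

```text
clock: 5.58
eef_pos: [0.5618, -0.2315, 0.2547]
tool_rot: [0.998, 0.067, -0.002, -0.0]
ft_force: [0.1, 1.1, -1.2]
grip_width: 0.0596
```

```bash
cat >> h.py <<'E'
c,s=np.cos(np.radians(7.9)),np.sin(np.radians(7.9)); O=np.array([.5515,-.230])
def cs(x,y,z): return [O[0]+c*x-s*y,O[1]+s*x+c*y,z]
def table(f=None):
    im,K,T=snap("top",f); dark=((0,60,0),(20,255,110))
    for n,roi,z in (("brF",(145,175,210,265),.048),("brN",(250,200,315,275),.048),("sp",(205,175,245,215),.052)): print(n,blob(im,K,T,*dark,z,roi))
    print("tin",blob(im,K,T,(110,10,0),(170,255,255),.046,(200,215,250,262)))
    return im,K,T
E
python3 - <<'E'
from h import *
im,K,T=table("t2.png"); o=bot.get_obs(); print(o["eef_pos"],o["ft_force"])
print(rel([.441,.130,.25],94.3))
w,K,T=snap("wrist"); a=im[100:260,320:500]
cv2.imwrite("pics/j2.png",np.vstack([cv2.resize(a,(432,384)),])); cv2.imwrite("pics/j2.png",np.hstack([cv2.resize(a,(382,340)),cv2.resize(w,(418,314))[:314].copy() if 0 else cv2.copyMakeBorder(cv2.resize(w,(418,314)),0,26,0,0,0)]))
E
```

```text
brF [((502.3, 422.4), (45.5, 126.4), 2.8)]
brN [((440.6, 129.6), (42.8, 126.2), 4.3)]
sp [((559.4, 282.1), (43.5, 46.7), -0.1)]
tin [((436.2, 277.4), (45.0, 45.3), 82.9)]
[ 0.56465902 -0.23137149  0.25449964] [0.08372553 0.59892387 0.69623695]
(array([ -7.42, -37.47,   0.45]), np.float64(-86.61024367733066), np.float64(7.689756322669344))
```

View pics/j2.png

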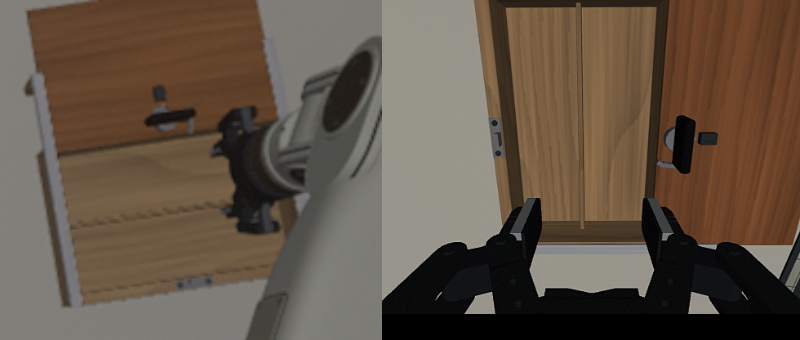

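The cover is open, both bays are empty, the partition shows, and the knob bar lies across the case. Next is the near brush.

>>> {"method": "play_rows", "body": {"motion": [{"fingers": -1,"translation": [-0.5,-3.0,0],"roll": -7},{"fingers": -1,"translation": [-1.2,-6,0],"roll": -14},{"fingers": -1,"translation": [-1.8,-9,0],"roll": -21},{"fingers": -1,"translation": [-2.4,-12,0],"roll": -28},{"fingers": -1,"translation": [-3,-15,0],"roll": -35},{"fingers": -1,"translation": [-3.6,-18,0],"roll": -42},{"fingers": -1,"translation": [-4.2,-21,0],"roll": -49},{"fingers": -1,"translation": [-4.8,-24,0],"roll": -56},{"fingers": -1,"translation": [-5.4,-27,0],"roll": -63},{"fingers": -1,"translation": [-6,-30,0],"roll": -70},{"fingers": -1,"translation": [-6.6,-33,0],"roll": -77},{"fingers": -1,"translation": [-7.0,-35.5,0],"roll": -83},{"fingers": -1,"translation": [-7.4,-37.5,0],"roll": -86.6},{"fingers": -1,"translation": [-7.4,-37.5,0],"roll": -86.6},{"fingers": -1,"translation": [-7.4,-37.5,0],"roll": -86.6},{"fingers": -1,"translation": [-7.4,-37.5,0],"roll": -86.6}]}}

```text
clock: 7.02
eef_pos: [0.444, 0.131, 0.2533]
tool_rot: [0.679, 0.734, 0.0, 0.0]
ft_force: [0.4, -0.3, 0.3]
grip_width: 0.0852
```

```bash
python3 - <<'E'
from h import *
w,K,T=snap("wrist","w3.png"); o=bot.get_obs(); print(o["eef_pos"])
print(blob(w,K,T,(0,60,10),(20,255,140),.048,(100,60,412,330),400), proj(K,T,[.441,.13,.048]))
print(rel([.441,.130,.04],94.3))
E
```

```text
[0.4439925  0.13050947 0.25327239]
[((540.1, 278.2), (38.6, 70.8), 77.4), ((439.6, 129.4), (45.1, 127.9), 4.3)] [255.62624505 161.71938203]
(array([-2.000e-02, -3.100e-01,  2.133e+01]), np.float64(0.08697482233000642), np.float64(94.38697482233))
```

View pics/w3.png

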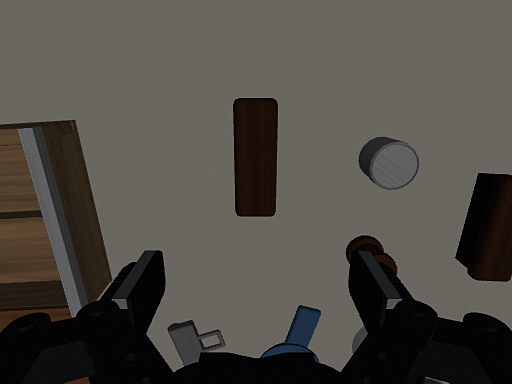

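>>> {"method": "play_rows", "body": {"motion": [{"fingers": -1,"translation": [0,-0.4,4],"roll": 0},{"fingers": -1,"translation": [0,-0.4,8],"roll": 0},{"fingers": -1,"translation": [0,-0.4,12],"roll": 0},{"fingers": -1,"translation": [0,-0.4,16],"roll": 0},{"fingers": -1,"translation": [0,-0.4,19],"roll": 0},{"fingers": -1,"translation": [0,-0.4,21],"roll": 0},{"fingers": -1,"translation": [0,-0.4,22.1],"roll": 0},{"fingers": -1,"translation": [0,-0.4,22.1],"roll": 0},{"fingers": -1,"translation": [0,-0.4,22.1],"roll": 0},{"fingers": 1,"translation": [0,-0.4,22.1],"roll": 0},{"fingers": 1,"translation": [0,-0.4,22.1],"roll": 0},{"fingers": 1,"translation": [0,-0.4,22.1],"roll": 0},{"fingers": 1,"translation": [0,-0.4,22.1],"roll": 0},{"fingers": 1,"translation": [0,-0.4,22.1],"roll": 0},{"fingers": 1,"translation": [0,-0.4,22.1],"roll": 0},{"fingers": 1,"translation": [0,-0.4,22.1],"roll": 0},{"fingers": 1,"translation": [0,-0.4,22.1],"roll": 0}]}}

```text
clock: 8.48
eef_pos: [0.4403, 0.1306, 0.0337]
tool_rot: [0.679, 0.734, 0.001, 0.001]
ft_force: [0.3, -0.6, 6.1]
grip_width: 0.0448
```

>>> {"method": "play_rows", "body": {"motion": [{"fingers": 1,"translation": [0,0,-3],"roll": 0},{"fingers": 1,"translation": [0,0,-6],"roll": 0},{"fingers": 1,"translation": [0,0,-9],"roll": 0},{"fingers": 1,"translation": [0,0,-12],"roll": 0},{"fingers": 1,"translation": [0,0,-15],"roll": 0},{"fingers": 1,"translation": [0,0,-17],"roll": 0},{"fingers": 1,"translation": [0,0,-17],"roll": 0}]}}

```text
clock: 9.07
eef_pos: [0.4418, 0.1313, 0.2072]
tool_rot: [0.679, 0.734, 0.004, 0.002]
ft_force: [1.0, 0.4, -1.2]
grip_width: 0.0452
```

```bash
python3 - <<'E'
from h import *
o=bot.get_obs(); print(o["eef_pos"],o["ft_force"]); print(rel(cs(.05,-.075,.20),7.9), cs(.05,-.075,.2))
E
```

```text
[0.44175077 0.13132    0.20721337] [ 1.01709628  0.42944698 -1.22572968]
(array([-44.06,  13.57,   0.76]), np.float64(86.5617054049548), np.float64(94.4617054049548)) [np.float64(0.6113338141147014), np.float64(-0.29741598244101586), 0.2]
```

>>> {"method": "play_rows", "body": {"motion": [{"fingers": 1,"translation": [-2,0.6,0],"roll": 4},{"fingers": 1,"translation": [-5,1.6,0],"roll": 10},{"fingers": 1,"translation": [-8,2.5,0],"roll": 16},{"fingers": 1,"translation": [-11,3.4,0],"roll": 22},{"fingers": 1,"translation": [-14,4.3,0],"roll": 28},{"fingers": 1,"translation": [-17,5.2,0],"roll": 34},{"fingers": 1,"translation": [-20,6.2,0],"roll": 40},{"fingers": 1,"translation": [-23,7.1,0],"roll": 46},{"fingers": 1,"translation": [-26,8,0],"roll": 52},{"fingers": 1,"translation": [-29,9,0],"roll": 58},{"fingers": 1,"translation": [-32,9.9,0],"roll": 64},{"fingers": 1,"translation": [-35,10.8,0],"roll": 70},{"fingers": 1,"translation": [-38,11.7,0],"roll": 76},{"fingers": 1,"translation": [-41,12.6,0],"roll": 81},{"fingers": 1,"translation": [-43,13.2,0],"roll": 85},{"fingers": 1,"translation": [-44,13.6,0],"roll": 86.6},{"fingers": 1,"translation": [-44,13.6,0],"roll": 86.6},{"fingers": 1,"translation": [-44,13.6,0],"roll": 86.6}]}}

```text
clock: 10.57
eef_pos: [0.608, -0.2977, 0.2]
tool_rot: [0.998, 0.068, -0.001, -0.001]
ft_force: [-0.2, 0.9, -0.9]
grip_width: 0.0448
```

```bash
python3 - <<'E'
from h import *
w,K,T=snap("wrist","w4.png"); o=bot.get_obs(); print(o["eef_pos"],o["grip_width"])
print([(n,proj(K,T,cs(*p)).round()) for n,p in dict(partL=(-.0025,-.1,.033),partL2=(-.0025,.1,.033),pR=(.0035,-.1,.033),far=(.0985,0,.064),coverk=(.115,0,.1065),midw=(-.1085,0,.07)).items()])
print(rel(cs(.05,-.075,.045),7.9))
E
```

```text
[ 0.6080908  -0.29696652  0.20062514] 0.044973893347530706
[('partL', array([207., 199.])), ('partL2', array([195., -40.])), ('pR', array([213., 199.])), ('far', array([323.,  93.])), ('coverk', array([360.,  94.])), ('midw', array([58., 94.]))]
(array([ 0.35,  0.12, 15.56]), np.float64(-0.006155291200130364), np.float64(7.893844708799864))
```

View pics/w4.png

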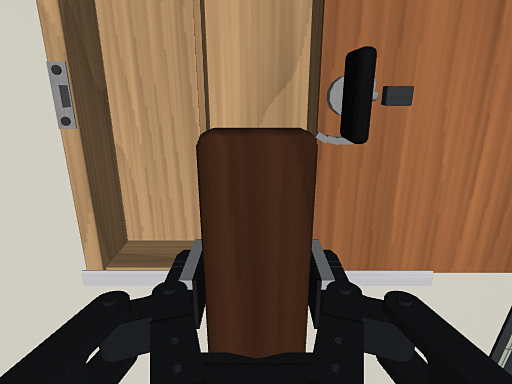

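>>> {"method": "play_rows", "body": {"motion": [{"fingers": 1,"translation": [0.2,0.1,3],"roll": 0},{"fingers": 1,"translation": [0.2,0.1,6],"roll": 0},{"fingers": 1,"translation": [0.2,0.1,9],"roll": 0},{"fingers": 1,"translation": [0.2,0.1,12],"roll": 0},{"fingers": 1,"translation": [0.2,0.1,14],"roll": 0},{"fingers": 1,"translation": [0.2,0.1,15.3],"roll": 0},{"fingers": 1,"translation": [0.2,0.1,15.8],"roll": 0},{"fingers": 1,"translation": [0.2,0.1,15.8],"roll": 0},{"fingers": 1,"translation": [0.2,0.1,15.8],"roll": 0}]}}

```text
clock: 11.37
eef_pos: [0.6112, -0.2975, 0.045]
tool_rot: [0.998, 0.069, 0.0, 0.0]
ft_force: [-0.1, 0.2, -1.7]
grip_width: 0.0451
```

>>> {"method": "play_rows", "body": {"motion": [{"fingers": 1,"translation": [0,0,0.3],"roll": 0},{"fingers": 1,"translation": [0,0,0.3],"roll": 0},{"fingers": -0.4,"translation": [0,0,0.3],"roll": 0},{"fingers": -0.4,"translation": [0,0,0.3],"roll": 0},{"fingers": -0.4,"translation": [0,0,0.3],"roll": 0},{"fingers": -0.4,"translation": [0,0,0.3],"roll": 0},{"fingers": -0.4,"translation": [0,0,-3],"roll": 0},{"fingers": -0.4,"translation": [0,0,-7],"roll": 0},{"fingers": -0.4,"translation": [0,0,-11],"roll": 0},{"fingers": -0.4,"translation": [0,0,-15],"roll": 0},{"fingers": -0.4,"translation": [0,0,-19],"roll": 0},{"fingers": -0.4,"translation": [0,0,-21],"roll": 0},{"fingers": -0.4,"translation": [0,0,-21],"roll": 0}]}}

```text
clock: 12.45
eef_pos: [0.6134, -0.2997, 0.2625]
tool_rot: [0.998, 0.068, 0.006, 0.003]
ft_force: [-0.5, -0.7, -0.0]
grip_width: 0.0593
```

```bash
python3 - <<'E'
from h import *
im,K,T=table("t5.png"); o=bot.get_obs(); print(o["eef_pos"],o["ft_force"])
w,K,T=snap("wrist","w5.png"); print("placed",blob(w,K,T,(0,60,10),(20,255,75),.056,(150,60,300,384),400), "want",cs(.05,-.075,.05))
print(rel([.502,.423,.25],92))
E
```

```text
brF [((502.3, 422.2), (44.8, 126.1), 2.3)]
brN []
sp [((559.4, 282.1), (43.5, 46.7), -0.1)]
tin []
[ 0.61251938 -0.29928521  0.25890304] [-0.44479964 -0.90478446 -0.94204787]
placed [((574.8, -294.5), (165.6, 187.2), -82.8)] want [np.float64(0.6113338141147014), np.float64(-0.29741598244101586), 0.05]
(array([ -1.  , -73.  ,   0.45]), np.float64(-84.15557148261908), np.float64(7.844428517380921))
```

>>> {"method": "play_rows", "body": {"motion": [{"fingers": -1,"translation": [0,-2,0],"roll": -3},{"fingers": -1,"translation": [0,-6,0],"roll": -7},{"fingers": -1,"translation": [0,-10,0],"roll": -12},{"fingers": -1,"translation": [0,-14,0],"roll": -16},{"fingers": -1,"translation": [0,-18,0],"roll": -21},{"fingers": -1,"translation": [0,-22,0],"roll": -25},{"fingers": -1,"translation": [0,-26,0],"roll": -30},{"fingers": -1,"translation": [0,-30,0],"roll": -35},{"fingers": -1,"translation": [0,-34,0],"roll": -39},{"fingers": -1,"translation": [0,-38,0],"roll": -44},{"fingers": -1,"translation": [0,-42,0],"roll": -49},{"fingers": -1,"translation": [-0.3,-46,0],"roll": -53},{"fingers": -1,"translation": [-0.5,-50,0],"roll": -58},{"fingers": -1,"translation": [-0.6,-54,0],"roll": -62},{"fingers": -1,"translation": [-0.7,-58,0],"roll": -67},{"fingers": -1,"translation": [-0.8,-62,0],"roll": -72},{"fingers": -1,"translation": [-0.9,-66,0],"roll": -77},{"fingers": -1,"translation": [-1,-70,0],"roll": -81},{"fingers": -1,"translation": [-1,-73,0],"roll": -84},{"fingers": -1,"translation": [-1,-73,0],"roll": -84}]}}

```text
clock: 14.22
eef_pos: [0.4983, 0.4287, 0.2503]
tool_rot: [0.693, 0.721, -0.002, -0.001]
ft_force: [-0.4, -0.5, 0.3]
grip_width: 0.0855
```

```bash
python3 - <<'E'
from h import *
w,K,T=snap("wrist","w6.png"); o=bot.get_obs(); print(o["eef_pos"],o["joint_pos"][5])
b=blob(w,K,T,(0,60,10),(20,255,140),.048,(100,40,412,330),400); print(b)
im,_,_=table("t6.png")
print(rel([.502,.423,.031],92))
cv2.imwrite("pics/j6.png",np.hstack([cv2.resize(im[70:310,70:500],(400,223)),cv2.resize(w,(297,223))]))
E
```

```text
[0.49917928 0.42589218 0.25058235] 0.6690002048003466
[((555.4, 289.0), (47.0, 72.0), -45.0), ((501.4, 424.5), (44.7, 128.1), 1.5)]
brF [((477.5, 421.1), (43.5, 75.4), 0.6), ((549.7, 424.8), (29.1, 44.2), 89.4)]
brN []
sp [((559.4, 282.1), (43.5, 46.7), -0.1)]
tin [((437.7, 279.5), (41.5, 48.9), -83.5)]
(array([-0.04,  0.29, 22.01]), np.float64(-0.018466724954038227), np.float64(91.98153327504596))
```

View pics/j6.png

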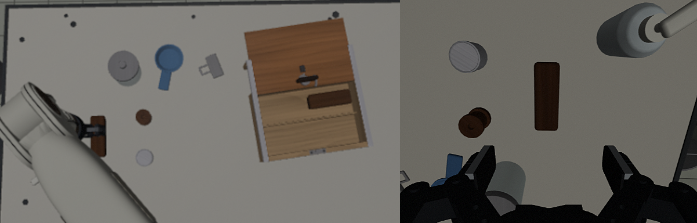

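The first brush lies in the far bay. The second brush is centred between the fingers.

>>> {"method": "play_rows", "body": {"motion": [{"fingers": -1,"translation": [0,0.2,4],"roll": 0},{"fingers": -1,"translation": [0,0.2,8],"roll": 0},{"fingers": -1,"translation": [0,0.2,12],"roll": 0},{"fingers": -1,"translation": [0,0.2,16],"roll": 0},{"fingers": -1,"translation": [0,0.2,19],"roll": 0},{"fingers": -1,"translation": [0,0.2,21],"roll": 0},{"fingers": -1,"translation": [0,0.2,22],"roll": 0},{"fingers": -1,"translation": [0,0.2,22],"roll": 0},{"fingers": 1,"translation": [0,0.2,22],"roll": 0},{"fingers": 1,"translation": [0,0.2,22],"roll": 0},{"fingers": 1,"translation": [0,0.2,22],"roll": 0},{"fingers": 1,"translation": [0,0.2,22],"roll": 0},{"fingers": 1,"translation": [0,0.2,22],"roll": 0},{"fingers": 1,"translation": [0,0.2,22],"roll": 0},{"fingers": 1,"translation": [0,0.2,22],"roll": 0}]}}

```text
clock: 15.57
eef_pos: [0.5047, 0.4247, 0.037]
tool_rot: [0.696, 0.718, 0.002, 0.0]
ft_force: [0.7, -0.3, 5.8]
grip_width: 0.045
```

>>> {"method": "play_rows", "body": {"motion": [{"fingers": 1,"translation": [0,0,-3],"roll": 0},{"fingers": 1,"translation": [0,0,-6],"roll": 0},{"fingers": 1,"translation": [0,0,-9],"roll": 0},{"fingers": 1,"translation": [0,0,-12],"roll": 0},{"fingers": 1,"translation": [0,0,-15],"roll": 0},{"fingers": 1,"translation": [0,0,-17],"roll": 0},{"fingers": 1,"translation": [0,0,-17],"roll": 0}]}}

```text
clock: 16.15
eef_pos: [0.5053, 0.4252, 0.2108]
tool_rot: [0.696, 0.718, 0.005, 0.001]
ft_force: [1.3, 0.2, -1.1]
grip_width: 0.0447
```

```bash
python3 - <<'E'
from h import *
o=bot.get_obs(); print(o["eef_pos"],o["ft_force"]); print(rel(cs(.05,.075,.20),7.9), cs(.05,.075,.2))
E
```

```text
[0.50529176 0.42519088 0.21076471] [ 1.32137037  0.21841506 -1.05307987]
(array([-57.66,   6.67,   0.76]), np.float64(83.96186403624651), np.float64(91.86186403624652)) [np.float64(0.5907171322091295), np.float64(-0.1488395629552695), 0.2]
```

>>> {"method": "play_rows", "body": {"motion": [{"fingers": 1,"translation": [-2,0.2,0],"roll": 3},{"fingers": 1,"translation": [-5.5,0.6,0],"roll": 8},{"fingers": 1,"translation": [-9,1,0],"roll": 13},{"fingers": 1,"translation": [-12.5,1.4,0],"roll": 18},{"fingers": 1,"translation": [-16,1.8,0],"roll": 23},{"fingers": 1,"translation": [-19.5,2.2,0],"roll": 28},{"fingers": 1,"translation": [-23,2.6,0],"roll": 33},{"fingers": 1,"translation": [-26.5,3,0],"roll": 38},{"fingers": 1,"translation": [-30,3.4,0],"roll": 43},{"fingers": 1,"translation": [-33.5,3.8,0],"roll": 48},{"fingers": 1,"translation": [-37,4.2,0],"roll": 53},{"fingers": 1,"translation": [-40.5,4.6,0],"roll": 58},{"fingers": 1,"translation": [-44,5,0],"roll": 63},{"fingers": 1,"translation": [-47.5,5.5,0],"roll": 69},{"fingers": 1,"translation": [-51,5.9,0],"roll": 75},{"fingers": 1,"translation": [-54.5,6.3,0],"roll": 80},{"fingers": 1,"translation": [-57,6.6,0],"roll": 83},{"fingers": 1,"translation": [-57.7,6.7,0],"roll": 84},{"fingers": 1,"translation": [-57.7,6.7,0],"roll": 84},{"fingers": 1,"translation": [-57.7,6.7,0],"roll": 84}]}}

```text
clock: 17.82
eef_pos: [0.5881, -0.1507, 0.2029]
tool_rot: [0.998, 0.069, -0.001, -0.001]
ft_force: [0.5, 1.5, -1.9]
grip_width: 0.0449
```

```bash
python3 - <<'E'
from h import *
w,K,T=snap("wrist","w7.png"); o=bot.get_obs(); print(o["eef_pos"],o["grip_width"])
print(rel(cs(.05,.075,.045),7.9))
E
```

```text
[ 0.58826789 -0.15000028  0.20330633] 0.04477230229240586
(array([ 0.29, -0.06, 15.83]), np.float64(0.02983913415064876), np.float64(7.9298391341506465))
```

View pics/w7.png

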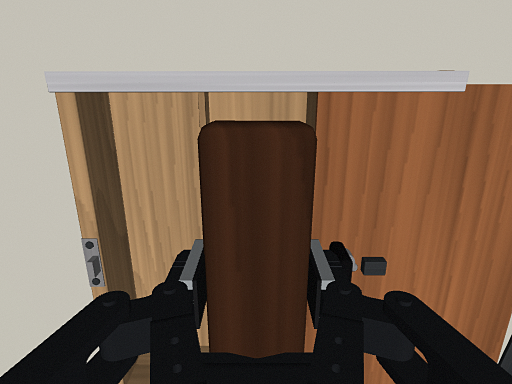

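>>> {"method": "play_rows", "body": {"motion": [{"fingers": 1,"translation": [0.2,0,3],"roll": 0},{"fingers": 1,"translation": [0.2,0,6],"roll": 0},{"fingers": 1,"translation": [0.2,0,9],"roll": 0},{"fingers": 1,"translation": [0.2,0,12],"roll": 0},{"fingers": 1,"translation": [0.2,0,14],"roll": 0},{"fingers": 1,"translation": [0.2,0,15.3],"roll": 0},{"fingers": 1,"translation": [0.2,0,15.9],"roll": 0},{"fingers": 1,"translation": [0.2,0,16.0],"roll": 0},{"fingers": 1,"translation": [0.2,0,16.0],"roll": 0},{"fingers": -0.4,"translation": [0.2,0,16.0],"roll": 0},{"fingers": -0.4,"translation": [0.2,0,16.0],"roll": 0},{"fingers": -0.4,"translation": [0.2,0,16.0],"roll": 0},{"fingers": -0.4,"translation": [0.2,0,16.0],"roll": 0},{"fingers": -0.4,"translation": [0.2,0,13],"roll": 0},{"fingers": -0.4,"translation": [0.2,0,9],"roll": 0},{"fingers": -0.4,"translation": [0.2,0,5],"roll": 0},{"fingers": -0.4,"translation": [0.2,0,1],"roll": 0},{"fingers": -0.4,"translation": [0.2,0,-3],"roll": 0},{"fingers": -0.4,"translation": [0.2,0,-5],"roll": 0},{"fingers": -0.4,"translation": [0.2,0,-5],"roll": 0}]}}

```text
clock: 19.53
eef_pos: [0.5939, -0.1517, 0.2616]
tool_rot: [0.998, 0.068, 0.006, 0.002]
ft_force: [0.3, -0.2, 0.8]
grip_width: 0.0598
```

```bash
python3 - <<'E'
from h import *
im,K,T=table("t8.png"); o=bot.get_obs(); print(o["eef_pos"],o["ft_force"])
print(rel([.436,.278,.25],97.9))
E
```

```text
brF []
brN []
sp [((559.4, 282.1), (43.5, 46.6), -0.1)]
tin []
[ 0.59275886 -0.1513991   0.25815927] [-0.19752323 -1.32717172 -1.01485116]
(array([ -9.68, -44.68,   0.61]), np.float64(89.94211095109509), np.float64(7.8421109510950915))
```

>>> {"method": "play_rows", "body": {"motion": [{"fingers": -1,"translation": [-0.5,-2.5,0],"roll": -6},{"fingers": -1,"translation": [-1.1,-5.5,0],"roll": -12},{"fingers": -1,"translation": [-1.8,-8.5,0],"roll": -18},{"fingers": -1,"translation": [-2.5,-11.5,0],"roll": -24},{"fingers": -1,"translation": [-3.1,-14.5,0],"roll": -30},{"fingers": -1,"translation": [-3.8,-17.5,0],"roll": -36},{"fingers": -1,"translation": [-4.4,-20.5,0],"roll": -42},{"fingers": -1,"translation": [-5.1,-23.5,0],"roll": -48},{"fingers": -1,"translation": [-5.7,-26.5,0],"roll": -54},{"fingers": -1,"translation": [-6.4,-29.5,0],"roll": -60},{"fingers": -1,"translation": [-7,-32.5,0],"roll": -66},{"fingers": -1,"translation": [-7.7,-35.5,0],"roll": -72},{"fingers": -1,"translation": [-8.3,-38.5,0],"roll": -78},{"fingers": -1,"translation": [-9,-41.5,0],"roll": -84},{"fingers": -1,"translation": [-9.7,-44.7,0],"roll": -90},{"fingers": -1,"translation": [-9.7,-44.7,0],"roll": -90},{"fingers": -1,"translation": [-9.7,-44.7,0],"roll": -90}]}}

```text
clock: 21.0
eef_pos: [0.4324, 0.2796, 0.2524]
tool_rot: [0.656, 0.755, -0.002, -0.0]
ft_force: [0.0, -0.8, 0.6]
grip_width: 0.0853
```

```bash
python3 - <<'E'
from h import *
w,K,T=snap("wrist","w9.png"); o=bot.get_obs(); print(o["eef_pos"],o["joint_pos"][5])
print(proj(K,T,[.437,.278,.046]))
g=cv2.medianBlur(cv2.cvtColor(w,cv2.COLOR_BGR2GRAY),5)
for q in (cv2.HoughCircles(g[60:250,150:370],cv2.HOUGH_GRADIENT,1,30,param1=80,param2=15,minRadius=24,maxRadius=42) if 1 else []):
  for u,v,r in np.atleast_2d(q): print(u+150,v+60,r,ray(K,T,u+150,v+60,.046).round(4))
print(rel([.437,.278,.028],97.9))
E
```

```text
[0.43290274 0.27858059 0.2526418 ] 0.4345123115196887
[254.49090228 168.92243431]
255.5 166.5 24.6 [0.4342 0.2787 0.046 ]
(array([-0.07,  0.46, 22.46]), np.float64(-0.016969287652131015), np.float64(97.88303071234787))
```

View pics/w9.png

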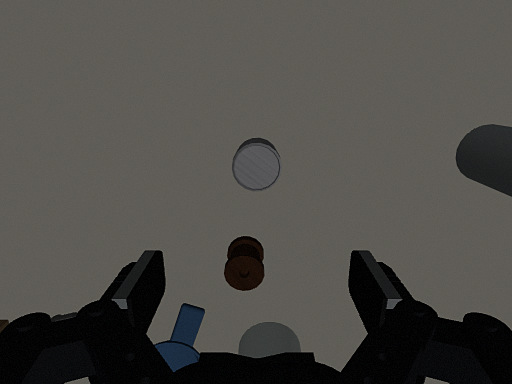

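The tin is at (256,167), centred between the jaws and upright.

>>> {"method": "play_rows", "body": {"motion": [{"fingers": -1,"translation": [0,0.2,4],"roll": 0},{"fingers": -1,"translation": [0,0.2,8],"roll": 0},{"fingers": -1,"translation": [0,0.2,12],"roll": 0},{"fingers": -1,"translation": [0,0.2,16],"roll": 0},{"fingers": -1,"translation": [0,0.2,19],"roll": 0},{"fingers": -1,"translation": [0,0.2,21],"roll": 0},{"fingers": -1,"translation": [0,0.2,22.6],"roll": 0},{"fingers": -1,"translation": [0,0.2,22.6],"roll": 0},{"fingers": 1,"translation": [0,0.2,22.6],"roll": 0},{"fingers": 1,"translation": [0,0.2,22.6],"roll": 0},{"fingers": 1,"translation": [0,0.2,22.6],"roll": 0},{"fingers": 1,"translation": [0,0.2,22.6],"roll": 0},{"fingers": 1,"translation": [0,0.2,22.6],"roll": 0},{"fingers": 1,"translation": [0,0.2,22.6],"roll": 0}]}}

```text
clock: 22.22
eef_pos: [0.4373, 0.2796, 0.0302]
tool_rot: [0.657, 0.754, 0.002, 0.001]
ft_force: [-0.6, -1.4, 6.9]
grip_width: 0.0523
```

>>> {"method": "play_rows", "body": {"motion": [{"fingers": 1,"translation": [0,0,-3],"roll": 0},{"fingers": 1,"translation": [0,0,-6],"roll": 0},{"fingers": 1,"translation": [0,0,-9],"roll": 0},{"fingers": 1,"translation": [0,0,-12],"roll": 0},{"fingers": 1,"translation": [0,0,-15],"roll": 0},{"fingers": 1,"translation": [0,0,-17],"roll": 0},{"fingers": 1,"translation": [0,0,-17],"roll": 0}]}}

```text
clock: 22.8
eef_pos: [0.438, 0.2806, 0.2035]
tool_rot: [0.657, 0.754, 0.005, 0.001]
ft_force: [1.3, 0.5, -2.7]
grip_width: 0.0525
```

```bash
python3 - <<'E'
from h import *
o=bot.get_obs(); print(o["eef_pos"],o["ft_force"]); print(rel(cs(-.0475,-.07,.20),97.9), cs(-.0475,-.07,.2))
E
```

```text
[0.43797551 0.28056897 0.2034809 ] [ 1.30808496  0.50699937 -2.67237245]
(array([-59.13,  -0.48,   0.1 ]), np.float64(-0.038913270043465786), np.float64(97.86108672995654)) [np.float64(0.5140719187187806), np.float64(-0.3058642783634461), 0.2]
```

>>> {"method": "play_rows", "body": {"motion": [{"fingers": 1,"translation": [-2,0,0],"roll": 0},{"fingers": 1,"translation": [-5.5,0,0],"roll": 0},{"fingers": 1,"translation": [-9,0,0],"roll": 0},{"fingers": 1,"translation": [-12.5,0,0],"roll": 0},{"fingers": 1,"translation": [-16,0,0],"roll": 0},{"fingers": 1,"translation": [-19.5,0,0],"roll": 0},{"fingers": 1,"translation": [-23,0,0],"roll": 0},{"fingers": 1,"translation": [-26.5,0,0],"roll": 0},{"fingers": 1,"translation": [-30,0,0],"roll": 0},{"fingers": 1,"translation": [-33.5,0,0],"roll": 0},{"fingers": 1,"translation": [-37,0,0],"roll": 0},{"fingers": 1,"translation": [-40.5,0,0],"roll": 0},{"fingers": 1,"translation": [-44,0,0],"roll": 0},{"fingers": 1,"translation": [-47.5,0,0],"roll": 0},{"fingers": 1,"translation": [-51,-0.2,0],"roll": 0},{"fingers": 1,"translation": [-54.5,-0.4,0],"roll": 0},{"fingers": 1,"translation": [-57.5,-0.4,0],"roll": 0},{"fingers": 1,"translation": [-59.1,-0.5,0],"roll": 0},{"fingers": 1,"translation": [-59.1,-0.5,0],"roll": 0},{"fingers": 1,"translation": [-59.1,-0.5,0],"roll": 0}]}}

```text
clock: 24.47
eef_pos: [0.5105, -0.3074, 0.1962]
tool_rot: [0.658, 0.753, -0.0, -0.002]
ft_force: [-1.1, 0.4, -2.1]
grip_width: 0.0525
```

```bash
python3 - <<'E'
from h import *
w,K,T=snap("wrist","w10.png"); o=bot.get_obs(); print(o["eef_pos"],o["grip_width"])
print(rel(cs(-.0475,-.07,.038),97.9))
E
```

```text
[ 0.51060614 -0.30648352  0.19656932] 0.05221688549825587
(array([-0.03,  0.39, 15.86]), np.float64(-0.07477094378951676), np.float64(97.82522905621049))
```

View pics/w10.png

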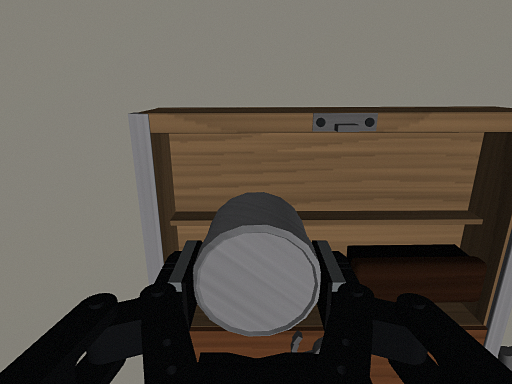

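>>> {"method": "play_rows", "body": {"motion": [{"fingers": 1,"translation": [0,0.3,3],"roll": 0},{"fingers": 1,"translation": [0,0.3,6],"roll": 0},{"fingers": 1,"translation": [0,0.3,9],"roll": 0},{"fingers": 1,"translation": [0,0.3,12],"roll": 0},{"fingers": 1,"translation": [0,0.3,14],"roll": 0},{"fingers": 1,"translation": [0,0.3,15.3],"roll": 0},{"fingers": 1,"translation": [0,0.3,15.9],"roll": 0},{"fingers": 1,"translation": [0,0.3,16.0],"roll": 0},{"fingers": 1,"translation": [0,0.3,16.0],"roll": 0},{"fingers": -0.6,"translation": [0,0.3,16.0],"roll": 0},{"fingers": -0.6,"translation": [0,0.3,16.0],"roll": 0},{"fingers": -0.6,"translation": [0,0.3,16.0],"roll": 0},{"fingers": -0.6,"translation": [0,0.3,16.0],"roll": 0},{"fingers": -0.6,"translation": [0,0.3,13],"roll": 0},{"fingers": -0.6,"translation": [0,0.3,9],"roll": 0},{"fingers": -0.6,"translation": [0,0.3,5],"roll": 0},{"fingers": -0.6,"translation": [0,0.3,1],"roll": 0},{"fingers": -0.6,"translation": [0,0.3,-3],"roll": 0},{"fingers": -0.6,"translation": [0,0.3,-5],"roll": 0},{"fingers": -0.6,"translation": [0,0.3,-5],"roll": 0}]}}

```text
clock: 26.18
eef_pos: [0.5171, -0.3084, 0.2556]
tool_rot: [0.657, 0.754, 0.001, 0.006]
ft_force: [-0.1, -1.2, 0.0]
grip_width: 0.0683
```

```bash
python3 - <<'E'
from h import *
o=bot.get_obs(); print(o["eef_pos"],o["ft_force"],o["grip_width"])
w,K,T=snap("wrist","w11.png"); im,_,_=table("t11.png")
print(rel([.560,.282,.25],97.9))
cv2.imwrite("pics/j11.png",np.hstack([cv2.resize(w,(400,300)),cv2.resize(im[100:250,330:480],(300,300))]))
E
```

```text
[ 0.51711638 -0.30837549  0.25564559] [-0.14630303 -1.20862159  0.02544211] 0.06830059528472188
brF []
brN []
sp [((559.4, 282.1), (43.5, 46.7), -0.1)]
tin []
(array([57.75, 12.5 , -0.13]), np.float64(-0.06012442977529986), np.float64(97.8398755702247))
```

View pics/j11.png

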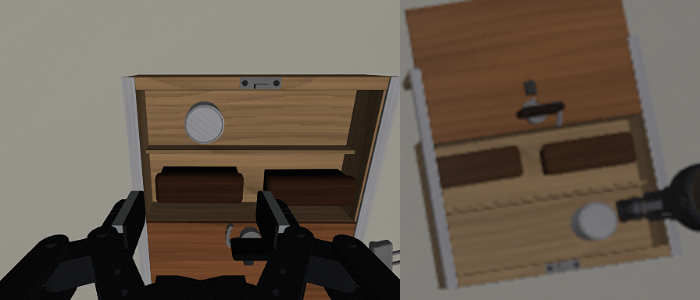

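The tin and both brushes are in place. The spool is next, so I'll check the clearance to the canister and spoon rest.

```bash
python3 - <<'E'
from h import *
d=np.load("top.npz"); K,T=d["K"],d["T"]
print(ray(K,T,203,139,.125),ray(K,T,203,157,.11), ray(K,T,246,167,.015),ray(K,T,252,132,.015))
d=np.load("side.npz"); K,T=d["K"],d["T"]; print(ray(K,T,178,231,.123), ray(K,T,246,236,.052))
E
```

```text
[0.71158484 0.33220666 0.125     ] [0.66365406 0.33402408 0.11      ] [0.64953666 0.21803526 0.015     ] [0.75642095 0.19920299 0.015     ]
[0.69847814 0.3522161  0.123     ] [0.55961907 0.28662666 0.052     ]
```

>>> {"method": "play_rows", "body": {"motion": [{"fingers": -1,"translation": [2,0.4,0],"roll": 0},{"fingers": -1,"translation": [5.5,1.2,0],"roll": 0},{"fingers": -1,"translation": [9,2,0],"roll": 0},{"fingers": -1,"translation": [12.5,2.7,0],"roll": 0},{"fingers": -1,"translation": [16,3.5,0],"roll": 0},{"fingers": -1,"translation": [19.5,4.2,0],"roll": 0},{"fingers": -1,"translation": [23,5,0],"roll": 0},{"fingers": -1,"translation": [26.5,5.7,0],"roll": 0},{"fingers": -1,"translation": [30,6.5,0],"roll": 0},{"fingers": -1,"translation": [33.5,7.3,0],"roll": 0},{"fingers": -1,"translation": [37,8,0],"roll": 0},{"fingers": -1,"translation": [40.5,8.8,0],"roll": 0},{"fingers": -1,"translation": [44,9.5,0],"roll": 0},{"fingers": -1,"translation": [47.5,10.3,0],"roll": 0},{"fingers": -1,"translation": [51,11,0],"roll": 0},{"fingers": -1,"translation": [54.5,11.8,0],"roll": 0},{"fingers": -1,"translation": [57.8,12.5,0],"roll": 0},{"fingers": -1,"translation": [57.8,12.5,0],"roll": 0},{"fingers": -1,"translation": [57.8,12.5,0],"roll": 0},{"fingers": -1,"translation": [57.8,12.5,0],"roll": 0}]}}

```text
clock: 27.95
eef_pos: [0.5585, 0.2823, 0.246]
tool_rot: [0.657, 0.754, -0.002, -0.001]
ft_force: [-0.5, 0.0, -0.7]
grip_width: 0.0854
```

```bash
python3 - <<'E'
from h import *
w,K,T=snap("wrist","w12.png"); o=bot.get_obs(); print(o["eef_pos"])
print(proj(K,T,[.560,.284,.052]),blob(w,K,T,(0,60,10),(20,255,140),.052,(180,100,330,260),200))
h=cv2.cvtColor(w,cv2.COLOR_BGR2HSV); 
print(rel([.560,.284,.024],97.9))
cv2.imwrite("pics/c12.png",w[60:280,150:370])
E
```

```text
[0.5587806  0.28178213 0.24673048]
[257.90745684 169.52953278] [((558.5, 283.3), (47.4, 54.2), -8.1)]
(array([ 0.23,  0.22, 22.27]), np.float64(-0.09290882124656719), np.float64(97.80709117875344))
```

View pics/c12.png

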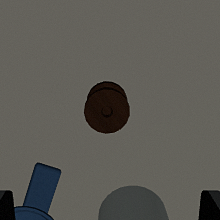

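The spool top is at about (257,168), which agrees with (0.560, 0.284).

>>> {"method": "play_rows", "body": {"motion": [{"fingers": -1,"translation": [0.2,0,4],"roll": 0},{"fingers": -1,"translation": [0.2,0,8],"roll": 0},{"fingers": -1,"translation": [0.2,0,12],"roll": 0},{"fingers": -1,"translation": [0.2,0,16],"roll": 0},{"fingers": -1,"translation": [0.2,0,19],"roll": 0},{"fingers": -1,"translation": [0.2,0,21],"roll": 0},{"fingers": -1,"translation": [0.2,0,22.2],"roll": 0},{"fingers": -1,"translation": [0.2,0,22.2],"roll": 0},{"fingers": 1,"translation": [0.2,0,22.2],"roll": 0},{"fingers": 1,"translation": [0.2,0,22.2],"roll": 0},{"fingers": 1,"translation": [0.2,0,22.2],"roll": 0},{"fingers": 1,"translation": [0.2,0,22.2],"roll": 0},{"fingers": 1,"translation": [0.2,0,22.2],"roll": 0},{"fingers": 1,"translation": [0.2,0,22.2],"roll": 0},{"fingers": 1,"translation": [0.2,0,22.2],"roll": 0}]}}

```text
clock: 29.25
eef_pos: [0.561, 0.2854, 0.029]
tool_rot: [0.657, 0.754, 0.002, 0.001]
ft_force: [0.3, -1.8, 6.1]
grip_width: 0.0462
```

>>> {"method": "play_rows", "body": {"motion": [{"fingers": 1,"translation": [0,0,-3],"roll": 0},{"fingers": 1,"translation": [0,0,-6],"roll": 0},{"fingers": 1,"translation": [0,0,-9],"roll": 0},{"fingers": 1,"translation": [0,0,-12],"roll": 0},{"fingers": 1,"translation": [0,0,-15],"roll": 0},{"fingers": 1,"translation": [0,0,-17],"roll": 0},{"fingers": 1,"translation": [0,0,-17],"roll": 0}]}}

```text
clock: 29.83
eef_pos: [0.5617, 0.2865, 0.2032]
tool_rot: [0.657, 0.754, 0.005, 0.002]
ft_force: [0.8, 0.4, -0.6]
grip_width: 0.0461
```

```bash
python3 - <<'E'
from h import *
o=bot.get_obs(); print(o["eef_pos"],o["ft_force"]); print(rel(cs(-.0475,.07,.20),97.9))
E
```

```text
[0.56168273 0.28649743 0.20315038] [ 0.78615326  0.44974178 -0.64905062]
(array([-44.03, -12.83,  -0.  ]), np.float64(-0.03083436072040513), np.float64(97.8691656392796))
```

>>> {"method": "play_rows", "body": {"motion": [{"fingers": 1,"translation": [-2,-0.6,0],"roll": 0},{"fingers": 1,"translation": [-5,-1.5,0],"roll": 0},{"fingers": 1,"translation": [-8,-2.3,0],"roll": 0},{"fingers": 1,"translation": [-11,-3.2,0],"roll": 0},{"fingers": 1,"translation": [-14,-4.1,0],"roll": 0},{"fingers": 1,"translation": [-17,-5,0],"roll": 0},{"fingers": 1,"translation": [-20,-5.8,0],"roll": 0},{"fingers": 1,"translation": [-23,-6.7,0],"roll": 0},{"fingers": 1,"translation": [-26,-7.6,0],"roll": 0},{"fingers": 1,"translation": [-29,-8.4,0],"roll": 0},{"fingers": 1,"translation": [-32,-9.3,0],"roll": 0},{"fingers": 1,"translation": [-35,-10.2,0],"roll": 0},{"fingers": 1,"translation": [-38,-11.1,0],"roll": 0},{"fingers": 1,"translation": [-41,-12,0],"roll": 0},{"fingers": 1,"translation": [-43,-12.6,0],"roll": 0},{"fingers": 1,"translation": [-44,-12.8,0],"roll": 0},{"fingers": 1,"translation": [-44,-12.8,0],"roll": 0},{"fingers": 1,"translation": [-44,-12.8,0],"roll": 0}]}}

```text
clock: 31.33
eef_pos: [0.4922, -0.168, 0.1958]
tool_rot: [0.657, 0.754, 0.0, -0.001]
ft_force: [0.0, 0.9, -1.2]
grip_width: 0.0457
```

```bash
python3 - <<'E'
from h import *
w,K,T=snap("wrist","w13.png"); o=bot.get_obs(); print(o["eef_pos"],o["grip_width"])
print(rel(cs(-.0475,.07,.038),97.9))
cv2.imwrite("pics/c13.png",cv2.resize(w,(384,288)))
E
```

```text
[ 0.49234755 -0.1674039   0.19591537] 0.04606570382466237
(array([-0.03,  0.26, 15.79]), np.float64(-0.008289421772190053), np.float64(97.89171057822782))
```

View pics/c13.png

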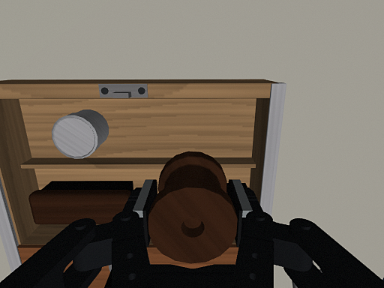

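The spool is held upright, with the tin at (80,135) and a brush visible below. I'll lower the spool.

>>> {"method": "play_rows", "body": {"motion": [{"fingers": 1,"translation": [0,0.2,3],"roll": 0},{"fingers": 1,"translation": [0,0.2,6],"roll": 0},{"fingers": 1,"translation": [0,0.2,9],"roll": 0},{"fingers": 1,"translation": [0,0.2,12],"roll": 0},{"fingers": 1,"translation": [0,0.2,14],"roll": 0},{"fingers": 1,"translation": [0,0.2,15.3],"roll": 0},{"fingers": 1,"translation": [0,0.2,15.9],"roll": 0},{"fingers": 1,"translation": [0,0.2,16.0],"roll": 0},{"fingers": 1,"translation": [0,0.2,16.0],"roll": 0},{"fingers": -0.5,"translation": [0,0.2,16.0],"roll": 0},{"fingers": -0.5,"translation": [0,0.2,16.0],"roll": 0},{"fingers": -0.5,"translation": [0,0.2,16.0],"roll": 0},{"fingers": -0.5,"translation": [0,0.2,16.0],"roll": 0},{"fingers": -0.5,"translation": [0,0.2,13],"roll": 0},{"fingers": -0.5,"translation": [0,0.2,9],"roll": 0},{"fingers": -0.5,"translation": [0,0.2,5],"roll": 0},{"fingers": -0.5,"translation": [0,0.2,1],"roll": 0},{"fingers": -0.5,"translation": [0,0.2,-3],"roll": 0},{"fingers": -0.5,"translation": [0,0.2,-5],"roll": 0},{"fingers": -0.5,"translation": [0,0.2,-5],"roll": 0}]}}

```text
clock: 33.05
eef_pos: [0.4975, -0.1691, 0.2526]
tool_rot: [0.657, 0.754, 0.002, 0.005]
ft_force: [0.6, -0.1, 0.5]
grip_width: 0.0639
```

```bash
python3 - <<'E'
from h import *
o=bot.get_obs(); print(o["eef_pos"],o["ft_force"])
w,K,T=snap("wrist","w14.png"); im,_,_=snap("top","t14.png")
print(rel([.6655,-.2135,.25],7.9))
cv2.imwrite("pics/j14.png",np.hstack([cv2.resize(w,(400,300)),cv2.resize(im[70:310,70:500],(400,223+77))]))
E
```

```text
[ 0.49746741 -0.16913839  0.25260024] [ 0.58585639 -0.09134372  0.50578949]
(array([-6.81, 16.28, -0.24]), np.float64(89.9524553384413), np.float64(97.8524553384413))
```

View pics/j14.png

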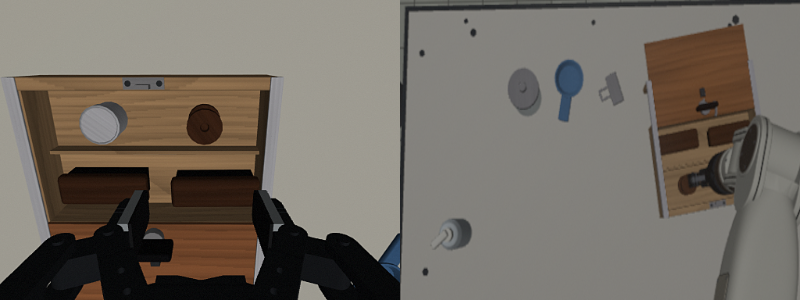

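Everything is in its bay, and the pump bottle, canister, spoon rest and bulldog clip are still where they were. Back to the knob.

>>> {"method": "play_rows", "body": {"motion": [{"fingers": -0.4,"translation": [-0.3,0.8,0],"roll": 6},{"fingers": -0.4,"translation": [-0.8,2,0],"roll": 13},{"fingers": -0.4,"translation": [-1.3,3.2,0],"roll": 20},{"fingers": -0.4,"translation": [-1.8,4.4,0],"roll": 27},{"fingers": -0.4,"translation": [-2.3,5.6,0],"roll": 34},{"fingers": -0.4,"translation": [-2.8,6.8,0],"roll": 41},{"fingers": -0.4,"translation": [-3.3,8,0],"roll": 48},{"fingers": -0.4,"translation": [-3.8,9.2,0],"roll": 55},{"fingers": -0.4,"translation": [-4.4,10.5,0],"roll": 62},{"fingers": -0.4,"translation": [-5,12,0],"roll": 69},{"fingers": -0.4,"translation": [-5.6,13.5,0],"roll": 76},{"fingers": -0.4,"translation": [-6.2,15,0],"roll": 83},{"fingers": -0.4,"translation": [-6.8,16.3,0],"roll": 90},{"fingers": -0.4,"translation": [-6.8,16.3,0],"roll": 90},{"fingers": -0.4,"translation": [-6.8,16.3,0],"roll": 90},{"fingers": -0.4,"translation": [-6.8,16.3,0],"roll": 90}]}}

```text
clock: 34.48
eef_pos: [0.6641, -0.213, 0.2443]
tool_rot: [0.998, 0.07, -0.002, -0.001]
ft_force: [-0.8, 0.7, -0.8]
grip_width: 0.06
```

```bash
python3 - <<'E'
from h import *
w,K,T=snap("wrist","w15.png"); o=bot.get_obs(); print(o["eef_pos"],o["joint_pos"])
print("want",proj(K,T,[.6653,-.2133,.1185]))
m=cv2.inRange(cv2.cvtColor(w,cv2.COLOR_BGR2HSV),(0,0,0),(180,255,45)); k=np.zeros_like(m); k[100:240,200:320]=m[100:240,200:320]
cs_,_=cv2.findContours(k,cv2.RETR_EXTERNAL,cv2.CHAIN_APPROX_SIMPLE)
for q in cs_:
  if cv2.contourArea(q)>150: print(cv2.boundingRect(q),cv2.contourArea(q))
print(rel([.6653,-.2133,.1035],7.9))
E
```

```text
[ 0.66413998 -0.21297735  0.24521297] [-3.10296284e-01  6.71912704e-01  6.75334194e-01  1.57674549e+00
 -5.94242087e-05  1.12171069e+00]
want [258.90446892 187.4810445 ]
(200, 175, 22, 65) 213.5
(251, 149, 15, 73) 913.5
(array([ 0.14,  0.06, 14.17]), np.float64(0.05211714973313519), np.float64(7.952117149733143))
```

>>> {"method": "play_rows", "body": {"motion": [{"fingers": -0.4,"translation": [0.1,0,4],"roll": 0},{"fingers": -0.4,"translation": [0.1,0,8],"roll": 0},{"fingers": -0.4,"translation": [0.1,0,11.5],"roll": 0},{"fingers": -0.4,"translation": [0.1,0,13.6],"roll": 0},{"fingers": -0.4,"translation": [0.1,0,14.1],"roll": 0},{"fingers": -0.4,"translation": [0.1,0,14.1],"roll": 0},{"fingers": 1,"translation": [0.1,0,14.1],"roll": 0},{"fingers": 1,"translation": [0.1,0,14.1],"roll": 0},{"fingers": 1,"translation": [0.1,0,14.1],"roll": 0},{"fingers": 1,"translation": [0.1,0,14.1],"roll": 0},{"fingers": 1,"translation": [0.1,0,14.1],"roll": 0},{"fingers": 1,"translation": [0.1,0,14.1],"roll": 0},{"fingers": 1,"translation": [0.1,0,14.1],"roll": 0}]}}

```text
clock: 35.62
eef_pos: [0.6651, -0.214, 0.1081]
tool_rot: [0.998, 0.068, -0.0, 0.001]
ft_force: [-6.5, -0.0, 7.4]
grip_width: 0.0111
```

```bash
python3 - <<'E'
from h import *
o=bot.get_obs(); print(o["eef_pos"],o["ft_force"],o["grip_width"])
print(rel([.4781,-.2393,.1033],7.9), rel(o["eef_pos"]-.189*np.array([c,s,0])))
E
```

```text
[ 0.66512859 -0.21396758  0.10809851] [-6.52413373e+00 -4.80596354e-03  7.38491115e+00] 0.011102835663062666
(array([-18.87,  -0.04,   0.49]), np.float64(-0.07119769594018521), np.float64(7.828802304059818)) (array([-1.89e+01,  2.00e-02,  1.00e-02]), None, np.float64(7.828802304059818))
```

>>> {"method": "play_rows", "body": {"motion": [{"fingers": 1,"translation": [-1,0,0],"roll": 0},{"fingers": 1,"translation": [-3,0,0],"roll": 0},{"fingers": 1,"translation": [-5,0,0],"roll": 0},{"fingers": 1,"translation": [-7,0,0],"roll": 0},{"fingers": 1,"translation": [-9,0,0],"roll": 0},{"fingers": 1,"translation": [-11,0,0],"roll": 0},{"fingers": 1,"translation": [-13,0,0],"roll": 0},{"fingers": 1,"translation": [-15,0,0],"roll": 0},{"fingers": 1,"translation": [-17,0,0],"roll": 0},{"fingers": 1,"translation": [-18.2,0,0],"roll": 0},{"fingers": 1,"translation": [-18.8,0,0],"roll": 0},{"fingers": 1,"translation": [-19.1,0,0],"roll": 0},{"fingers": 1,"translation": [-19.1,0,0],"roll": 0},{"fingers": 1,"translation": [-19.1,0,0],"roll": 0},{"fingers": 1,"translation": [-19.1,0,0],"roll": 0}]}}

```text
clock: 36.87
eef_pos: [0.4782, -0.24, 0.108]
tool_rot: [0.998, 0.069, 0.002, 0.001]
ft_force: [-2.5, 0.5, 9.6]
grip_width: 0.0106
```

```bash
python3 - <<'E'
from h import *
o=bot.get_obs(); print(o["eef_pos"],o["ft_force"],o["ft_torque"],o["grip_width"]); d=o["eef_pos"]-[.66513,-.21397,0]; print(np.hypot(*d[:2]),rel(o["eef_pos"],7.9))
E
```

```text
[ 0.47820032 -0.23995041  0.10801592] [-2.45044     0.51656419  9.63532654] [0.17592144 0.56340483 0.05757715] 0.01057055061878177
0.18872648327010386 (array([0., 0., 0.]), np.float64(-0.036796529042860016), np.float64(7.863203470957146))
```

>>> {"method": "play_rows", "body": {"motion": [{"fingers": 1,"translation": [-0.2,0,0.1],"roll": 0},{"fingers": 1,"translation": [-0.4,0,0.1],"roll": 0},{"fingers": 1,"translation": [-0.4,0,0.1],"roll": 0},{"fingers": 1,"translation": [-0.4,0,0.1],"roll": 0}]}}

```text
clock: 37.2
eef_pos: [0.4766, -0.2402, 0.108]
tool_rot: [0.998, 0.069, 0.004, 0.001]
ft_force: [1.9, 2.2, 11.3]
grip_width: 0.0107
```

>>> {"method": "play_rows", "body": {"motion": [{"fingers": 1,"translation": [-0.2,0,0],"roll": 0},{"fingers": 1,"translation": [-0.4,0,0],"roll": 0},{"fingers": 1,"translation": [-0.4,0,0],"roll": 0},{"fingers": 1,"translation": [-0.4,0,0],"roll": 0}]}}

```text
clock: 37.53
eef_pos: [0.4763, -0.2403, 0.108]
tool_rot: [0.998, 0.07, 0.008, 0.001]
ft_force: [11.5, 4.4, 4.5]
grip_width: 0.0109
```

>>> {"method": "play_rows", "body": {"motion": [{"fingers": 1,"translation": [0.3,0,0],"roll": 7},{"fingers": 1,"translation": [0.4,0,0],"roll": 14},{"fingers": 1,"translation": [0.4,0,0],"roll": 21},{"fingers": 1,"translation": [0.4,0,0],"roll": 28},{"fingers": 1,"translation": [0.4,0,0],"roll": 35},{"fingers": 1,"translation": [0.4,0,0],"roll": 42},{"fingers": 1,"translation": [0.4,0,0],"roll": 49},{"fingers": 1,"translation": [0.4,0,0],"roll": 56},{"fingers": 1,"translation": [0.4,0,0],"roll": 63},{"fingers": 1,"translation": [0.4,0,0],"roll": 70},{"fingers": 1,"translation": [0.4,0,0],"roll": 76},{"fingers": 1,"translation": [0.4,0,0],"roll": 77},{"fingers": 1,"translation": [0.4,0,0],"roll": 77},{"fingers": 1,"translation": [0.4,0,0],"roll": 77}]}}

```text
clock: 38.7
eef_pos: [0.4789, -0.2416, 0.108]
tool_rot: [0.824, -0.566, 0.007, -0.002]
ft_force: [7.4, -1.7, 5.9]
grip_width: 0.0112
```

```bash
python3 - <<'E'
from h import *
o=bot.get_obs(); print(o["eef_pos"],o["ft_force"],o["ft_torque"],o["grip_width"],rel(o["eef_pos"],7.9-75))
E
```

```text
[ 0.47886337 -0.24157893  0.10804904] [ 7.37069614 -1.70764923  5.90466171] [-0.18825264 -1.27507178  0.92456241] 0.011165245108340644 (array([0., 0., 0.]), np.float64(-1.8512275410501644), np.float64(-68.95122754105016))
```

>>> {"method": "play_rows", "body": {"motion": [{"fingers": 1,"translation": [0,0,0],"roll": -1.5},{"fingers": 1,"translation": [0,0,0],"roll": -1.5},{"fingers": -0.4,"translation": [0,0,0],"roll": -1.5},{"fingers": -0.4,"translation": [0,0,0],"roll": -1.5},{"fingers": -0.4,"translation": [0,0,0],"roll": -1.5},{"fingers": -0.4,"translation": [0,0,0],"roll": -1.5},{"fingers": -0.4,"translation": [0,0,-3],"roll": -1.5},{"fingers": -0.4,"translation": [0,0,-7],"roll": -1.5},{"fingers": -0.4,"translation": [0,0,-11],"roll": -1.5},{"fingers": -0.4,"translation": [0,0,-14],"roll": -1.5},{"fingers": -0.4,"translation": [0,0,-14],"roll": -1.5},{"fingers": -0.4,"translation": [0,0,-14],"roll": -1.5}]}}

```text
clock: 39.7
eef_pos: [0.4738, -0.2403, 0.2462]
tool_rot: [0.831, -0.557, 0.002, -0.0]
ft_force: [-0.8, 0.7, -0.0]
grip_width: 0.0597
```

```bash
python3 - <<'E'
from h import *
w,K,T=snap("wrist","w16.png"); o=bot.get_obs(); print(o["eef_pos"],o["ft_force"])
im,_,_=snap("top","t16.png")
m=cv2.inRange(cv2.cvtColor(w,cv2.COLOR_BGR2HSV),(0,0,0),(180,255,45)); k=np.zeros_like(m); k[120:240,200:320]=m[120:240,200:320]
q=max(cv2.findContours(k,cv2.RETR_EXTERNAL,cv2.CHAIN_APPROX_NONE)[0],key=cv2.contourArea)
P=np.array([ray(K,T,*a[0],.1185)[:2] for a in q])*1000; print("knob",cv2.minAreaRect(P.astype(np.float32)))
cv2.imwrite("pics/j16.png",np.hstack([cv2.resize(w,(400,300)),cv2.resize(im[70:310,70:500],(400,300))]))
E
```

```text
[ 0.47274687 -0.23979972  0.24423317] [-0.37396967  0.58482863  0.01787063]
knob ((487.06805419921875, -235.28411865234375), (80.8926773071289, 25.281490325927734), 14.687971115112305)
```

View pics/j16.png

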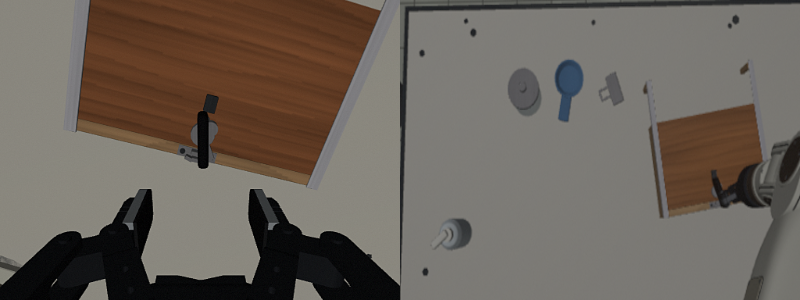

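```bash
python3 -c "
from workcell import bot
print(bot.job_done())"
```

```text
the job is handed in; nothing more can be done
None
```

The job is done and handed in at about 40 s on the robot's clock. I released the catch and slid the cover back 189 mm. Both brushes went into the far bay, and the tin and the spool into the near bay. No second tin was in view, so I took it as absent. Then I shut the cover and turned the catch home.

- **Before closing:** the pictures showed all four things in their bays and the four bystanders where they started.
- **Shutting:** the cover stopped moving against the near wall at about 11 N. The catch turned about 77° and came up against its stop at about 0.9 N m.
- **After closing:** the last wrist view matched the starting view, with the cover shut and the bar lined up as it was when locked. The arm was clear and touching nothing.
- **One check that disagreed:** my final automatic knob reading gave 14.7° and 81 mm long, because the colour mask merged the bar with the dark block next to it. I went by the picture instead.
- **Not done:** I did not tug the cover to prove the catch holds.

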